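# Square the soldering brick into its bench frame and close it with the keeper bar

## Task

Slide the loose soldering brick across the bench, without ever lifting it, into the three-sided steel frame: turn it until its long sides are square to the cheeks and push it fully home, short end first. Then close the open end with the square steel bar, centred so that it covers the ends of both cheeks, lying on the bench flush against them. Leave all the other things on the bench where they stand.

Things in the scene. Friction and masses are not known exactly. Their poses are not given: they have to be found in the camera images.
- frame: three-sided frame of dark steel bars screwed to the bench. Slot 113 mm wide (its x), 136 mm long (its y), floor = bench top. Origin: centre of the slot at bench height. The mouth is open towards +y: cheeks end at y = +68 mm, their last 18 mm flared out 5 mm each (123 mm at the mouth). Back stop's inner face at y = -68 mm. Cheeks 16 mm thick (145 over their outsides), stop 14 mm thick, all 24 mm high
- brick_center (a point): centre (half-way up) of the pale scorched soldering brick, 107 mm along its x, 135 mm along its y, 30 mm high, about 0.3 kg, loose on the bench. Too wide to grip lying flat, so it is pushed; pushed at two spread points of one face it can be steered round turns of about 120 mm radius. Either short end may go in first. Home, its centre is within 3 mm of the frame's origin in plan
- brick: the same brick as a body, origin in the middle of its underside
- bar_center (a point): centre (half-way up) of the keeper bar: a square steel tube 170 mm long along its x, 22 x 22 mm section, 0.35 kg, loose on the bench. Closed, it lies along the frame's x with its centre 79 mm from the frame's origin towards the mouth
- bar: the same bar as a body, origin in the middle of its underside
- torch: bystander, loose, to be left alone: black gas torch standing upright, 58 x 68 x 195 mm high; origin in the middle of its underside
- cream: bystander, loose, to be left alone: white cream pot, 68 mm across, 67 mm high; origin in the middle of its underside
- dapping: bystander, loose, to be left alone: brass cube with round hollows, 42 mm; origin in the middle of its underside
- sanding: bystander, loose, to be left alone: cork and emery sanding block, 42 x 72 x 24 mm; origin in the middle of its underside
- ringbox: bystander, loose, to be left alone: small closed ring box, 54 x 50 x 43 mm; origin in the middle of its underside

How it is judged:
On the way, in this order (a step that is already met when the one before it is completed fails the run):
1. the brick is fully home in the frame, square between the cheeks (x of brick_center in the frame of frame between -0.005 and 0.005 m and y of brick_center in the frame of frame between -0.005 and 0.0045 m and angle between the y axis of brick_center and the y axis of frame, either way round below 0.06 rad and height (world z) of brick_center below 0.02 m), for 0.2 s.
2. the bar lies on the bench flush across both cheek ends, the brick still home (all of step 1 and x of bar_center in the frame of frame between -0.0125 and 0.0125 m and y of bar_center in the frame of frame between 0.074 and 0.0825 m and angle between the x axis of bar_center and the x axis of frame, either way round below 0.04 rad and height (world z) of bar_center below 0.016 m), for 0.2 s.
At the end, for the whole second after the job is handed in: Brick flat in the frame, its centre within 5 mm of the frame's origin across the slot and 4.5 mm along it, sides within 0.06 rad of the cheeks; bar on the bench along the frame's x within 0.04 rad, centred within 12.5 mm, its centre at most 82.5 mm from the origin; both at rest (all of step 2 and linear speed of each of brick, bar below 0.01 m/s); the robot touches nothing.
It fails at once if the brick is lifted or tipped (height (world z) of brick_center above 0.03 m or angle between brick_center's own z axis and vertical above 0.2 rad).
It fails at once if a bystander is pushed more than 20 mm away or knocked over (distance of any of torch, cream, dapping, sanding, ringbox from where it was at the start of the episode above 0.02 m or angle between any of torch, cream, dapping, sanding, ringbox's own z axis and vertical above 0.3 rad).
It also fails if it takes over 72 s, if anything falls off the work surface, if the arm or the gripper's body presses on something with over 40 N, if the wrist force passes 120 N, or if a joint passes its speed limit or range.

## Robot

A 7-joint arm with a two-finger parallel gripper is mounted at the origin on a cart in front of the work surface, level with it; the furniture and walls round the work are solid. World frame = base frame: x ahead of the robot, y to its left, z up, the work surface at z = 0. Lengths are in m, angles in rad, forces in N, time in s.
With the tool pointing down it reaches from about 0.425 to 0.8 m from the base axis. Payload 8.3 kg.
Tool frame: the origin (TCP) lies midway between the tips of the shut fingers; the grasp point (between the pads) lies 19 mm behind it; z points along the fingers, y is the line along which they close (so a half turn about z gives the same grasp; the last joint's range is limited). The gripper opens to 85 mm and grips with 20 to 120 N. Pads are 22 mm wide; open, the fingers measure 114 mm over their backs; the gripper's body (76 mm by 85 mm) begins 54 mm behind the grasp point. The pads swing forward as they close: fully open they stand 13 mm farther back than shut.
Start: joints at [-1.253, 0.383, 0.016, 1.37, -0.006, 1.388, -0.046], TCP at [0.232, 0.58, 0.231] pointing down, gripper open.
Joint ranges: [-2.95, 2.95], [-0.25, 2.06], [-1.52, 1.56], [0.18, 2.33], [-1.44, 4.58], [0.02, 2.06], [-3.01, 3.01]. Speed limits (rad/s): [2.39, 2.39, 3.01, 3.01, 3.14, 3.14, 3.14].

## Interface

Orientations are given as a rotation vector (axis times angle).
In Python, from workcell import r, eyes gives the robot as it stands.
- The arm moves only by the tool send_rows, never from a script. Its argument "motion" is one flat list of numbers, 7 for each row, row after row: the shift along the tool's x, y, z each as a share of 10 cm, from -1 to 1, then the turn, a rotation vector about the tool's x, y, z each as a share of 1.5 rad, from -1 to 1, then the opening, from 0 (shut) to 1 (fully open). A call has 1 to 12 rows; each row is the pose to reach, as a shift and turn from the pose commanded when the call began, along the tool's axes at that moment; what a row does not reach only later rows make up. A row lasts 1/12 s, in which the tool goes at most 41.7 mm and 7.16 degrees, less where a joint would pass 70% of its speed; a pose out of reach is approached as far as the arm can. A call with a number of a shift or a turn outside -1 to 1 is refused whole. A call with a gripper value outside its range is refused whole. The fingers move at their own pace and stop on an object; "force" is the grip in N (left out, the last holds). Time passes only in rows, so rows that repeat a pose let the fingers close. It gives the time, the measured TCP pose, the force, the opening and the grip force at its end, in the units of the state.
- r.get_obs(): the state, without advancing time (a new reading comes with each control period).
- eyes.grab_frame(name): name is "scene" or "top"; returns a dict with "color" (420x560x3 uint8, red, green, blue), "fx", "fy", "cx", "cy" (pixels), "eye" and "rotation" of the camera in the world. Camera axes: x right, y down, z forward; pixel columns grow to the right and rows downward; lengths in m; the calibration is good to about 2 mm. A picture is of the moment at which its call begins. There is no depth.
- r.hand_in(): hands the job in; it is judged then, once.
The state is a dict: "t": time; "joint_pos": joint angles; "qvel": joint speeds; "joint_torque": joint torques, N m; "tool_pos": TCP position; "tool_rot": TCP orientation; "force": force on the tool from outside, world axes, zero at the start; "moment": the same for the moment, N m; "width": finger opening in m; "gripper_force": force on a finger pad.
Only numpy, scipy, OpenCV 4.12 (cv2) and the standard library are available. Lean on these libraries where they do the work, as an engineer would, in place of code of your own. Each camera call takes 0.05 s, during which the arm holds its last target. There are 200 camera calls.

## Working session

There is one attempt and no reset: what is moved stays moved. The work goes in short steps, Python scripts to look and compute and a tool call to move; the robot and the scene stay as the last step left them, time stands still between calls to the robot, and variables do not carry over. Pictures are saved under pics/ and viewed, at most 10 in all, crops included, and the job is handed in when it is done.

Besides the shell and the picture viewer there is one more tool, called as name(argument=value, ...), one argument or row to a line, values as JSON. send_rows: Moves the arm, as the interface text tells. Shift numbers are shares of 10 cm and turn numbers shares of 1.5 rad, none past 1 either way. Its arguments: {"type":"object","properties":{"motion":{"type":"array","items":{"type":"number","minimum":-1,"maximum":1}},"force":{"type":"number"}},"required":["motion"]}

```bash
ls; mkdir -p pics
python3 - <<'E'
from workcell import r,eyes
import cv2
for n in("top","scene"):
    f=eyes.grab_frame(n);cv2.imwrite(f"pics/{n}0.png",f["color"][:,:,::-1])
    print(n,f["fx"],f["fy"],f["cx"],f["cy"],f["eye"],f["rotation"])
o=r.get_obs();print(o["t"],o["tool_pos"],o["tool_rot"],o["width"])
E
```

```text
pics
top 434.0933869771133 434.0933869771133 282.2238211468781 208.07434658912013 [ 0.36699026 -0.05349563  1.07312601] [-2.15891268  2.06067958 -0.21100008]
scene 475.2636561064659 475.2636561064659 272.65880028519206 200.23739890291407 [-0.13866008 -0.59838753  0.62317955] [-1.98778256  0.92478753 -0.52035728]
0.1 [0.23210684 0.57982658 0.23037449] [-5.94461881e-01 -3.08455334e+00  2.68889359e-03] 0.08539900121530304
```

View pics/top0.png

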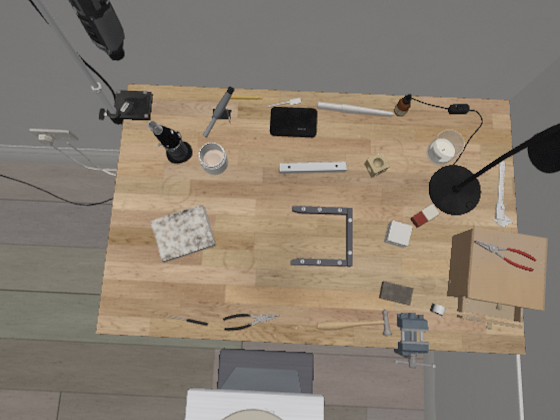

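View pics/scene0.png

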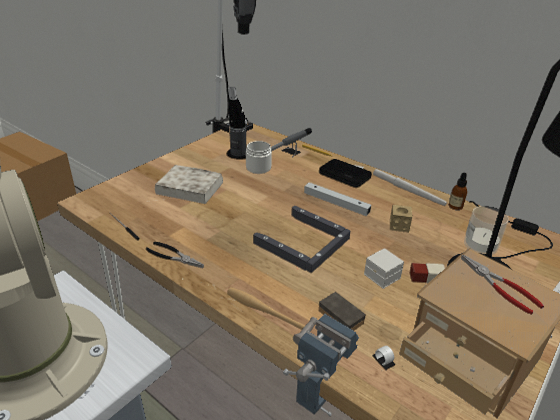

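The top view shows the brick at about (183,233), the frame at (323,236) with its mouth to the left, the bar at (313,167), the torch at (178,150) and the cream pot at (212,157). Next I'll look at enlarged crops to pick corners.

```bash
cat > h.py <<'E'
import numpy as np, cv2
from workcell import r,eyes
from scipy.spatial.transform import Rotation as R
def w(f,px,z):
    px=np.atleast_2d(px).astype(float)
    d=np.c_[(px[:,0]-f["cx"])/f["fx"],(px[:,1]-f["cy"])/f["fy"],np.ones(len(px))]@R.from_rotvec(f["rotation"]).as_matrix().T
    e=np.array(f["eye"]); return (e+d*((z-e[2])/d[:,2])[:,None])[:,:2]
def proj(f,p):
    p=np.atleast_2d(p); c=(p-f["eye"])@R.from_rotvec(f["rotation"]).as_matrix()
    return np.c_[c[:,0]/c[:,2]*f["fx"]+f["cx"],c[:,1]/c[:,2]*f["fy"]+f["cy"]]
def crop(f,x0,y0,x1,y1,s,name):
    cv2.imwrite("pics/"+name,cv2.resize(f["color"][y0:y1,x0:x1,::-1],None,fx=s,fy=s,interpolation=cv2.INTER_CUBIC))
def box(c,ang,lx,ly,z):  # corners of rectangle; ang = direction of x axis
    a=np.array([[1,1],[-1,1],[-1,-1],[1,-1]])*[lx/2,ly/2]
    return np.c_[a@np.array([[np.cos(ang),np.sin(ang)],[-np.sin(ang),np.cos(ang)]])+c,np.full(4,z)]
E
python3 - <<'E'
from h import *
f=eyes.grab_frame("top"); crop(f,140,130,360,295,3.6,"c1.png")
E
```

```text
(no output)
```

View pics/c1.png

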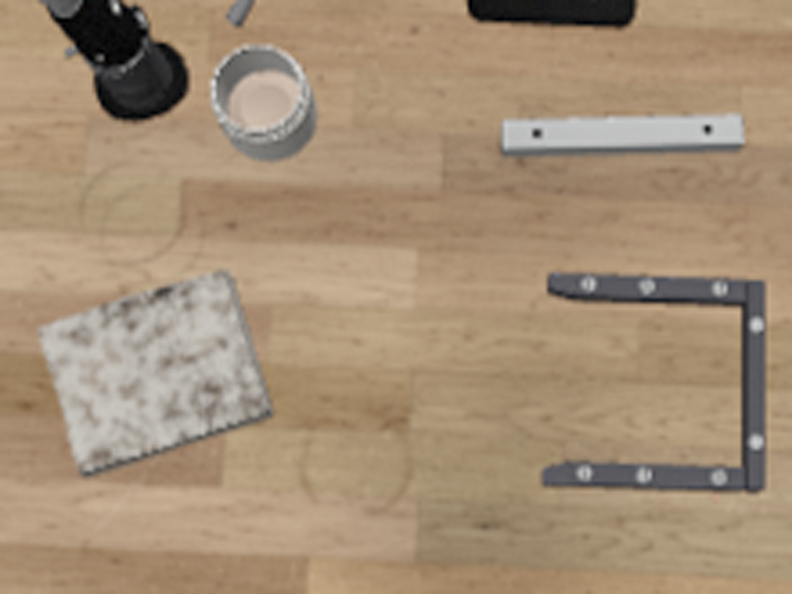

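The crop shows the brick's top corners at about (38,328), (224,270), (271,411), (84,472) in crop pixels. The frame outline is about 550–764 by 275–490, and the bar about 502–744 by 115–152.

```bash
cat >> h.py <<'E'
from scipy.optimize import least_squares
def fit(f,px,lx,ly,z,a0):
    p=w(f,px,z); c0=p.mean(0)
    # assign corners to the model by nearest at a0
    def m(v): return box(v[:2],v[2],lx,ly,0)[:,:2]
    M=m([*c0,a0]); idx=[np.argmin(np.linalg.norm(M-q,axis=1)) for q in p]
    s=least_squares(lambda v:(m(v)[idx]-p).ravel(),[*c0,a0]); return s.x,np.sqrt(s.fun.reshape(-1,2)**2).max()
E
python3 - <<'E'
from h import *
f=eyes.grab_frame("top")
k=lambda L:np.array(L)/3.6+[140,130]
# direction angles in world: image right ~ -y
b,e=fit(f,k([(38,328),(224,270),(271,411),(84,472)]),.135,.107,.030,-1.3);print("brick (long-axis ang)",b,e)
g,e=fit(f,k([(550,275),(764,282),(764,490),(543,485)]),.150,.145,.024,-1.57);print("frame outer (ang back dir)",g,e)
o=g[:2]+.007*-np.array([np.cos(g[2]),np.sin(g[2])]);print("origin",o)
q,e=fit(f,k([(502,121),(742,115),(744,146),(503,152)]),.170,.022,.022,-1.57);print("bar",q,e)
for n,p,z in(("torch",(142,82),0),("cream",(263,80),.067),):print(n,w(f,k([p]),z))
print("ringbox",w(f,[(400,233)],.043),"dap",w(f,[(377,166)],.04),"sand",w(f,[(396,293)],.024))
# overlay
c=f["color"].copy()
def dr(P):
    cv2.polylines(c,[np.round(proj(f,P)*16).astype(int)],True,(255,0,0),1,cv2.LINE_AA,4)
big=cv2.resize(c[130:295,140:360],None,fx=3.6,fy=3.6,interpolation=cv2.INTER_CUBIC)
def dr(P): cv2.polylines(big,[np.round((proj(f,P)+.5-[140,130])*3.6*16).astype(int)],True,(255,0,0),1,cv2.LINE_AA,4)
dr(box(b[:2],b[2],.135,.107,.03));dr(box(g[:2],g[2],.150,.145,.024));dr(box(q[:2],q[2],.17,.022,.022));dr(box(o,g[2],.136,.113,.024));dr(box(o,g[2],.136,.113,.0))
cv2.imwrite("pics/c2.png",big[:,:,::-1])
E
```

```text
brick (long-axis ang) [ 0.51224834  0.19617485 -1.1934428 ] 0.004027572896122544
frame outer (ang back dir) [ 0.52059897 -0.14178119 -1.55568091] 0.0018968715978573136
origin [ 0.52049317 -0.13478199]
bar [ 0.69505791 -0.11433778 -1.49845246] 0.0007707432721657491
torch [[0.724547 0.231815]]
cream [[0.70741581 0.13240051]]
ringbox [[ 0.53370897 -0.32650859]] dap [[ 0.69955421 -0.27178351]] sand [[ 0.39252032 -0.32083489]]
```

View pics/c2.png

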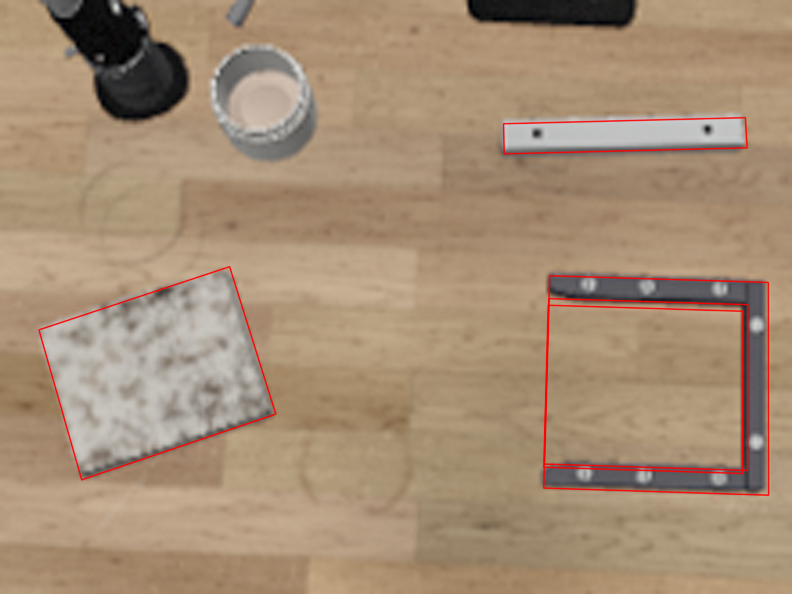

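```bash
cat >> h.py <<'E'
def down(yaw): # tool x at yaw, z down
    c,s=np.cos(yaw),np.sin(yaw); return R.from_matrix(np.array([[c,s,0],[s,-c,0],[0,0,-1.]]))
def plan(wps,mm,deg=6.5,tail=2,start=None):
    """wps: (x,y,z,yaw,open). prints calls of rows; mm per row."""
    o=r.get_obs(); p,q=start or (np.array(o["tool_pos"]),R.from_rotvec(o["tool_rot"]))
    rows=[]; P,Q=p,q
    for x in wps:
        t=np.array(x[:3]);T=down(x[3]);rv=(Q.inv()*T).as_rotvec()
        n=max(1,int(np.ceil(max(np.linalg.norm(t-P)/mm*1e3,np.degrees(np.linalg.norm(rv))/deg))))
        rows+=[(P+(t-P)*i/n,Q*R.from_rotvec(rv*i/n),x[4]) for i in range(1,n+1)];P,Q=t,T
    rows+=[rows[-1]]*tail
    bp,bq,cur=p,q,[]
    def emit():
        print("CALL",[float(v) for v in np.array(cur).ravel()])
    for t,T,g in rows:
        enc=lambda:np.round(np.r_[bq.inv().apply(t-bp)/.1,(bq.inv()*T).as_rotvec()/1.5,g],3)
        e=enc()
        if len(cur)==12 or abs(e[:6]).max()>1:
            emit();l=cur[-1];bp,bq=bp+bq.apply(l[:3]*.1),bq*R.from_rotvec(l[3:6]*1.5);cur=[];e=enc()
        cur.append(e+0)
    emit()
E
python3 - <<'E'
from h import *
b=np.array([.5131,.1971]);a=-1.1934;d=np.array([np.cos(a),np.sin(a)])
t=b-d*(.0675+.011+.03);y=a+np.pi
print(t,y)
plan([(.36,.40,.2,y,.75),(*t,.06,y,.75),(*t,.004,y,.75)],38,6.8)
E
```

```text
[0.47311761 0.29796456] 1.948192653589793
CALL [-0.265, -0.171, 0.044, 0.0, 0.0, 0.077, 0.75, -0.53, -0.342, 0.088, 0.0, 0.0, 0.155, 0.75, -0.795, -0.512, 0.132, 0.0, 0.0, 0.232, 0.75]
CALL [-0.308, -0.07, 0.044, 0.0, 0.0, 0.078, 0.75, -0.615, -0.14, 0.088, 0.0, 0.0, 0.155, 0.75, -0.923, -0.211, 0.132, -0.001, 0.0, 0.232, 0.75]
CALL [-0.313, 0.039, 0.044, 0.0, 0.0, 0.078, 0.75, -0.552, 0.124, 0.278, 0.0, 0.0, 0.078, 0.75, -0.791, 0.21, 0.511, 0.0, 0.0, 0.078, 0.75]
CALL [-0.227, 0.112, 0.234, 0.0, 0.0, 0.0, 0.75, -0.455, 0.225, 0.467, 0.0, 0.0, 0.0, 0.75, -0.682, 0.337, 0.701, 0.0, 0.0, 0.0, 0.75, -0.909, 0.45, 0.934, 0.0, 0.0, 0.0, 0.75]
CALL [0.0, 0.0, 0.28, 0.0, 0.0, 0.0, 0.75, 0.0, -0.001, 0.56, 0.0, 0.0, 0.0, 0.75, 0.0, -0.001, 0.56, 0.0, 0.0, 0.0, 0.75, 0.0, -0.001, 0.56, 0.0, 0.0, 0.0, 0.75]
```

send_rows(
  motion=[-0.265, -0.17, 0.044, 0, 0, 0.077, 0.75, -0.53, -0.342, 0.088, 0, 0, 0.155, 0.75, -0.795, -0.512, 0.132, 0, 0, 0.232, 0.75],
)

```text
t: 0.45
tool_pos: [0.2872, 0.5023, 0.2175]
tool_rot: [-1.126, -2.933, 0.001]
force: [0.9, -0.5, 0.2]
width: 0.0644
gripper_force: 0.0
```

send_rows(
  motion=[-0.308, -0.07, 0.044, 0, 0, 0.078, 0.75, -0.615, -0.14, 0.088, 0, 0, 0.155, 0.75, -0.923, -0.211, 0.132, 0, 0, 0.232, 0.75],
)

```text
t: 0.7
tool_pos: [0.3424, 0.4245, 0.2046]
tool_rot: [-1.618, -2.692, 0.0]
force: [0.3, 0.6, -0.3]
width: 0.0642
gripper_force: 0.0
```

send_rows(
  motion=[-0.313, 0.039, 0.044, 0, 0, 0.078, 0.75, -0.552, 0.124, 0.278, 0, 0, 0.078, 0.75, -0.791, 0.21, 0.511, 0, 0, 0.078, 0.75],
)

```text
t: 0.95
tool_pos: [0.3993, 0.3655, 0.1545]
tool_rot: [1.767, 2.597, 0.005]
force: [-0.5, -0.2, -0.6]
width: 0.0638
gripper_force: 0.0
```

send_rows(
  motion=[-0.227, 0.112, 0.234, 0, 0, 0, 0.75, -0.455, 0.225, 0.467, 0, 0, 0, 0.75, -0.682, 0.337, 0.701, 0, 0, 0, 0.75, -0.909, 0.45, 0.934, 0, 0, 0, 0.75, -0.909, 0.45, 0.934, 0, 0, 0, 0.75],
)

```text
t: 1.37
tool_pos: [0.4746, 0.2913, 0.0558]
tool_rot: [1.774, 2.591, -0.012]
force: [-0.3, -1.1, 0.2]
width: 0.064
gripper_force: 0.0
```

Run:
```python
from h import *
o=r.get_obs();print(o["t"],o["tool_pos"],o["tool_rot"],o["width"],o["force"])
f=eyes.grab_frame("top"); crop(f,110,120,360,305,3.2,"c3.png")
print(proj(f,[*o["tool_pos"]]))
```

```text
1.3667 [0.4746324  0.29127946 0.05577928] [ 1.77428236  2.59132549 -0.01204452] 0.06403839686392757 [-0.27371162 -1.07428717  0.19335886]
[[138.65979963 244.95312375]]
```

View pics/c3.png

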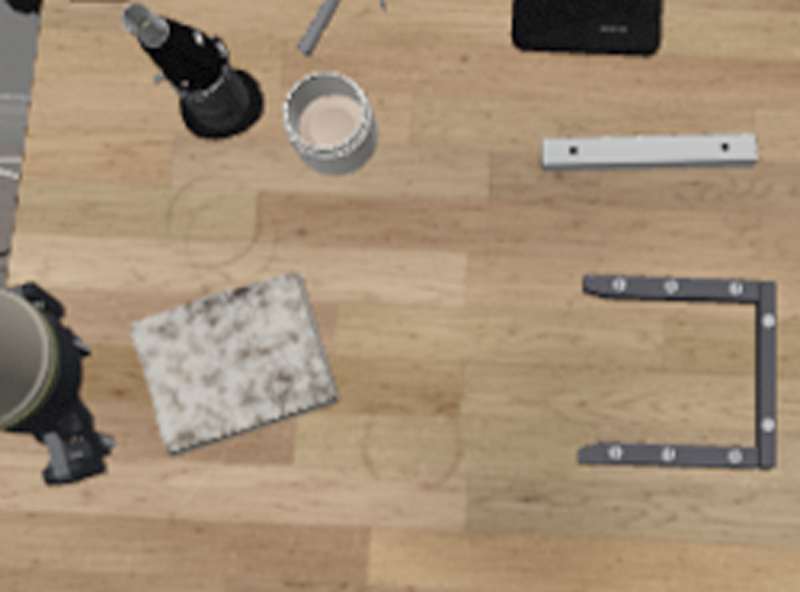

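The brick hasn't moved (corners at about (131,327), (299,272), (338,399), (169,450) in the crop), and the gripper stands behind its left end. Next I descend and plan the curved push.

```bash
cat > push.py <<'E'
from h import *
O=np.array([.5214,-.1339]);A=-1.5557
u=np.array([np.cos(A),np.sin(A)]);v=np.array([-u[1],u[0]])
def curve(b,a,Rr,end,ds=.008,OFF=.0785,z=.004,g=.75,pre=0):
    """tool waypoints: turn heading past the slot axis and back so lateral ->0, then straight until dist-along=end (<0 outside)"""
    b=np.array(b,float);th=(a-A);th0=th;lat=(b-O)@v
    # signed: th>0 => moves to +v. choose phi: turn to -phi then back to 0
    s=np.sign(th) or 1
    latend=lat+s*Rr*(1-np.cos(th))   # lateral when heading 0
    if abs(latend)<.001: seq=[(0,)]; targets=[0]
    else:
        if latend*s>0: phi=np.arccos(1-abs(latend)/(2*Rr)); targets=[-np.sign(latend)*phi,0]
        else: # go less than zero directly: extend straight first
            targets=[0] if abs(np.sin(th))<.02 else None
            pre=-(latend)/np.sin(th) if targets else 0
            if targets is None: pre=-(latend)/np.sin(th); targets=[0]
            if abs(pre)>.1: pre=0;phi=np.arccos(1-abs(latend)/(2*Rr));targets=[-np.sign(latend)*phi,0]
    print("lat",lat,"latend",latend,"targets",targets,"pre",pre)
    W=[]
    def add():
        h=th+A;d=np.array([np.cos(h),np.sin(h)]);t=b-d*OFF;W.append((*t,z,h+np.pi,g))
    add()
    def step(l,dth):
        nonlocal b,th
        h=th+dth/2+A;b=b+l*np.array([np.cos(h),np.sin(h)]);th+=dth;add()
    if pre>0:
        n=int(np.ceil(pre/ds));[step(pre/n,0) for _ in range(n)]
    for T in targets:
        L=abs(T-th)*Rr;n=int(np.ceil(L/ds)); 
        if n:
            dth=(T-th)/n;[step(L/n,dth) for _ in range(n)]
    rem=end-(b-O)@u;n=int(np.ceil(rem/ds));[step(rem/n,0) for _ in range(n)]
    return W
E
python3 - <<'E'
from push import *
px=[(182.7,232.65)]
f=eyes.grab_frame("top");b=w(f,px,.03)[0];print(b)
a=-1.1934
W=curve(b,a,.15,-.175)
t=W[0]; back=np.array(t[:2])-.022*np.array([np.cos(a),np.sin(a)])
print(back)
plan([(*back,.004,t[3],.75)]+W,9,tail=2)
E
```

```text
[0.51217621 0.19662045]
lat -0.004233281333458793 latend 0.005504100935079004 targets [np.float64(-0.19185088644494763), 0] pre 0
[0.47514183 0.29004799]
CALL [-0.01, -0.001, 0.079, 0.0, 0.0, 0.0, 0.75, -0.02, -0.001, 0.158, 0.0, 0.0, -0.001, 0.75, -0.029, -0.002, 0.237, -0.001, 0.0, -0.001, 0.75, -0.039, -0.002, 0.315, -0.001, 0.0, -0.001, 0.75, -0.049, -0.003, 0.394, -0.001, 0.001, -0.001, 0.75, -0.059, -0.003, 0.473, -0.001, 0.001, -0.002, 0.75, -0.068, -0.004, 0.552, -0.002, 0.001, -0.002, 0.75, -0.142, -0.004, 0.552, -0.002, 0.001, -0.002, 0.75, -0.215, -0.003, 0.552, -0.002, 0.001, -0.002, 0.75, -0.288, -0.003, 0.552, -0.002, 0.001, -0.002, 0.75, -0.365, 0.035, 0.552, -0.002, 0.001, 0.032, 0.75, -0.443, 0.069, 0.552, -0.002, 0.001, 0.065, 0.75]
CALL [-0.077, 0.037, 0.0, 0.0, 0.0, 0.034, 0.75, -0.155, 0.071, 0.0, 0.0, 0.0, 0.067, 0.75, -0.235, 0.101, 0.0, 0.0, 0.0, 0.101, 0.75, -0.316, 0.126, 0.0, 0.0, 0.0, 0.134, 0.75, -0.399, 0.148, 0.0, 0.0, 0.0, 0.168, 0.75, -0.482, 0.165, 0.0, 0.0, 0.0, 0.202, 0.75, -0.567, 0.178, 0.0, 0.0, 0.0, 0.235, 0.75, -0.651, 0.187, 0.0, 0.0, 0.0, 0.269, 0.75, -0.736, 0.192, 0.0, 0.0, 0.0, 0.302, 0.75, -0.786, 0.128, 0.0, 0.0, 0.0, 0.27, 0.75, -0.839, 0.066, 0.0, 0.0, 0.0, 0.238, 0.75, -0.895, 0.007, 0.0, 0.0, 0.0, 0.206, 0.75]
CALL [-0.073, -0.036, 0.0, 0.0, 0.0, -0.032, 0.75, -0.148, -0.033, 0.0, 0.0, 0.0, -0.032, 0.75, -0.223, -0.029, 0.0, 0.0, 0.0, -0.032, 0.75, -0.298, -0.026, 0.0, 0.0, 0.0, -0.032, 0.75, -0.374, -0.022, 0.0, 0.0, 0.0, -0.032, 0.75, -0.449, -0.018, 0.0, 0.0, 0.0, -0.032, 0.75, -0.524, -0.015, 0.0, 0.0, 0.0, -0.032, 0.75, -0.524, -0.015, 0.0, 0.0, 0.0, -0.032, 0.75, -0.524, -0.015, 0.0, 0.0, 0.0, -0.032, 0.75]
```

Run:
```python
from h import *
o=r.get_obs();print(o["t"],o["tool_pos"],o["tool_rot"],o["qvel"])
```

```text
1.4667 [0.47311236 0.29666905 0.05919637] [-1.76909871 -2.59559586  0.00447234] [-0.03367371 -0.03426293 -0.03227642 -0.02558283 -0.00450781  0.00763975
 -0.00942522]
```

Run:
```python
from push import *
a=-1.1934
W=curve([.51218,.19662],a,.15,-.175)
t=W[0]; back=np.array(t[:2])-.03*np.array([np.cos(a),np.sin(a)])
plan([(*back,.004,t[3],.75)]+W,9,tail=2,start=(np.array([.4731,.2980,.06]),down(a+np.pi)))
```

```text
lat -0.00422950099309063 latend 0.005507881275447167 targets [np.float64(-0.19191696178644402), 0] pre 0
CALL [0.0, -0.001, 0.08, 0.0, 0.0, 0.0, 0.75, 0.0, -0.003, 0.16, 0.0, 0.0, 0.0, 0.75, -0.001, -0.004, 0.24, 0.0, 0.0, 0.0, 0.75, -0.001, -0.006, 0.32, 0.0, 0.0, 0.0, 0.75, -0.001, -0.007, 0.4, 0.0, 0.0, 0.0, 0.75, -0.001, -0.009, 0.48, 0.0, 0.0, 0.0, 0.75, -0.001, -0.01, 0.56, 0.0, 0.0, 0.0, 0.75, -0.076, -0.01, 0.56, 0.0, 0.0, 0.0, 0.75, -0.151, -0.01, 0.56, 0.0, 0.0, 0.0, 0.75, -0.226, -0.01, 0.56, 0.0, 0.0, 0.0, 0.75, -0.301, -0.01, 0.56, 0.0, 0.0, 0.0, 0.75, -0.378, 0.027, 0.56, 0.0, 0.0, 0.034, 0.75]
CALL [-0.077, 0.038, 0.0, 0.0, 0.0, 0.033, 0.75, -0.155, 0.072, 0.0, 0.0, 0.0, 0.067, 0.75, -0.235, 0.102, 0.0, 0.0, 0.0, 0.1, 0.75, -0.316, 0.127, 0.0, 0.0, 0.0, 0.134, 0.75, -0.399, 0.149, 0.0, 0.0, 0.0, 0.168, 0.75, -0.482, 0.166, 0.0, 0.0, 0.0, 0.201, 0.75, -0.566, 0.18, 0.0, 0.0, 0.0, 0.235, 0.75, -0.651, 0.188, 0.0, 0.0, 0.0, 0.268, 0.75, -0.736, 0.193, 0.0, 0.0, 0.0, 0.302, 0.75, -0.822, 0.193, 0.0, 0.0, 0.0, 0.335, 0.75, -0.868, 0.127, 0.0, 0.0, 0.0, 0.303, 0.75, -0.918, 0.063, 0.0, 0.0, 0.0, 0.272, 0.75]
CALL [-0.073, -0.036, 0.0, 0.0, 0.0, -0.032, 0.75, -0.147, -0.069, 0.0, 0.0, 0.0, -0.064, 0.75, -0.222, -0.061, 0.0, 0.0, 0.0, -0.064, 0.75, -0.297, -0.054, 0.0, 0.0, 0.0, -0.064, 0.75, -0.372, -0.047, 0.0, 0.0, 0.0, -0.064, 0.75, -0.447, -0.04, 0.0, 0.0, 0.0, -0.064, 0.75, -0.523, -0.032, 0.0, 0.0, 0.0, -0.064, 0.75, -0.598, -0.025, 0.0, 0.0, 0.0, -0.064, 0.75, -0.598, -0.025, 0.0, 0.0, 0.0, -0.064, 0.75, -0.598, -0.025, 0.0, 0.0, 0.0, -0.064, 0.75]
```

send_rows(
  motion=[0, 0, 0.14, 0, 0, 0, 0.75, 0, 0, 0.28, 0, 0, 0, 0.75, 0, 0, 0.42, 0, 0, 0, 0.75, 0, -0.01, 0.56, 0, 0, 0, 0.75, 0, -0.01, 0.56, 0, 0, 0, 0.75, 0, -0.01, 0.56, 0, 0, 0, 0.75, -0.08, -0.01, 0.56, 0, 0, 0, 0.75, -0.15, -0.01, 0.56, 0, 0, 0, 0.75, -0.23, -0.01, 0.56, 0, 0, 0, 0.75, -0.301, -0.01, 0.56, 0, 0, 0, 0.75, -0.301, -0.01, 0.56, 0, 0, 0, 0.75, -0.301, -0.01, 0.56, 0, 0, 0, 0.75],
)

```text
t: 2.47
tool_pos: [0.4839, 0.2691, 0.0047]
tool_rot: [1.768, 2.597, 0.001]
force: [-0.3, -0.1, 0.7]
width: 0.0641
gripper_force: 0.0
```

Run:
```python
from h import *
f=eyes.grab_frame("scene");f=eyes.grab_frame("scene")
o=r.get_obs();print(o["t"],o["tool_pos"],o["tool_rot"],o["force"])
crop(f,100,110,360,305,3,"c4.png")
```

```text
2.5667 [0.4832401  0.26998099 0.00441464] [-1.76586421e+00 -2.59813694e+00  4.57405133e-05] [ 0.70977507 -1.12067608  0.34535484]
```

View pics/c4.png

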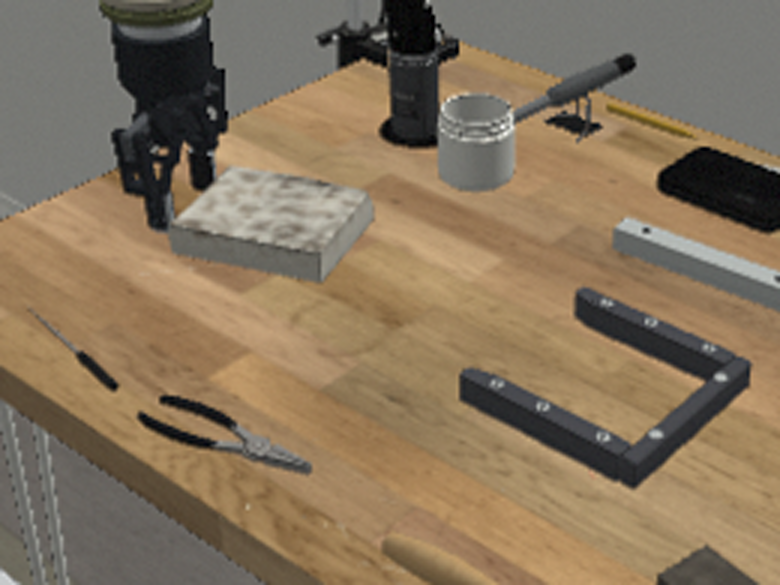

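The fingers stand right behind the brick's short face (around (160–215,190) in the crop), square to it. Next is the curved push.

Run:
```python
from push import *
a=-1.1934
W=curve([.51218+.0015,.19662-.0037],a,.15,-.175,ds=.0085)
plan(W,9,tail=2,start=(np.array([.4832,.2697,.004]),down(a+np.pi)))
```

```text
lat -0.0027855262017178334 latend 0.006951856066819964 targets [np.float64(-0.2156984358121898), 0] pre 0
CALL [-0.041, 0.0, 0.0, 0.0, 0.0, 0.0, 0.75, -0.121, 0.04, 0.0, 0.0, 0.0, 0.035, 0.75, -0.203, 0.074, 0.0, 0.0, 0.0, 0.07, 0.75, -0.286, 0.105, 0.0, 0.0, 0.0, 0.105, 0.75, -0.371, 0.131, 0.0, 0.0, 0.0, 0.14, 0.75, -0.458, 0.153, 0.0, 0.0, 0.0, 0.175, 0.75, -0.545, 0.17, 0.0, 0.0, 0.0, 0.21, 0.75, -0.633, 0.182, 0.0, 0.0, 0.0, 0.245, 0.75, -0.722, 0.19, 0.0, 0.0, 0.0, 0.28, 0.75, -0.811, 0.193, 0.0, 0.0, 0.0, 0.315, 0.75, -0.899, 0.192, 0.0, 0.0, 0.0, 0.35, 0.75, -0.988, 0.186, 0.0, 0.0, 0.0, 0.385, 0.75]
CALL [-0.041, -0.02, 0.0, 0.0, 0.0, -0.018, 0.75, -0.082, -0.04, 0.0, 0.0, 0.0, -0.036, 0.75, -0.124, -0.058, 0.0, 0.0, 0.0, -0.054, 0.75, -0.166, -0.076, 0.0, 0.0, 0.0, -0.072, 0.75, -0.209, -0.092, 0.0, 0.0, 0.0, -0.09, 0.75, -0.252, -0.107, 0.0, 0.0, 0.0, -0.108, 0.75, -0.296, -0.12, 0.0, 0.0, 0.0, -0.125, 0.75, -0.34, -0.134, 0.0, 0.0, 0.0, -0.143, 0.75, -0.407, -0.119, 0.0, 0.0, 0.0, -0.143, 0.75, -0.474, -0.104, 0.0, 0.0, 0.0, -0.143, 0.75, -0.542, -0.089, 0.0, 0.0, 0.0, -0.143, 0.75, -0.609, -0.075, 0.0, 0.0, 0.0, -0.143, 0.75]
CALL [-0.069, 0.0, 0.0, 0.0, 0.0, 0.0, 0.75, -0.069, 0.0, 0.0, 0.0, 0.0, 0.0, 0.75, -0.069, 0.0, 0.0, 0.0, 0.0, 0.0, 0.75]
```

send_rows(
  motion=[-0.041, 0, 0, 0, 0, 0, 0.75, -0.121, 0.04, 0, 0, 0, 0.035, 0.75, -0.203, 0.074, 0, 0, 0, 0.07, 0.75, -0.286, 0.105, 0, 0, 0, 0.105, 0.75, -0.371, 0.131, 0, 0, 0, 0.14, 0.75, -0.458, 0.153, 0, 0, 0, 0.175, 0.75, -0.545, 0.17, 0, 0, 0, 0.21, 0.75, -0.633, 0.182, 0, 0, 0, 0.245, 0.75, -0.722, 0.19, 0, 0, 0, 0.28, 0.75, -0.811, 0.193, 0, 0, 0, 0.315, 0.75, -0.899, 0.192, 0, 0, 0, 0.35, 0.75, -0.899, 0.192, 0, 0, 0, 0.35, 0.75],
)

```text
t: 3.57
tool_pos: [0.5348, 0.1915, 0.0043]
tool_rot: [2.383, 2.045, -0.001]
force: [0.2, -0.1, -0.1]
width: 0.0641
gripper_force: 0.0
```

Run:
```python
from h import *
eyes.grab_frame("top");f=eyes.grab_frame("top")
o=r.get_obs();R_=R.from_rotvec(o["tool_rot"]).as_matrix();print(o["t"],o["tool_pos"],np.arctan2(R_[1,0],R_[0,0]),o["force"])
crop(f,110,120,360,305,3.2,"c5.png")
```

```text
3.6667 [0.53407145 0.19336185 0.00422978] 1.4243136652711574 [-0.23469291  0.28806179  0.95799376]
```

View pics/c5.png

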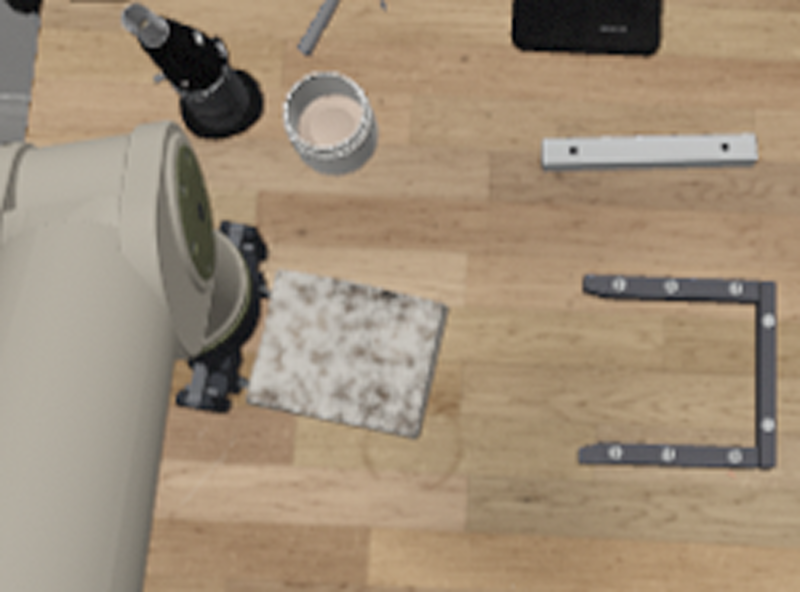

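The brick has turned with the fingers; its top corners are now at (275,268), (448,303), (418,437), (248,402). I'll replan from here.

Run:
```python
from push import *
f=eyes.grab_frame("top")
k=lambda L:(np.array(L)+.5)/3.2-.5+[110,120]
b,e=fit(f,k([(275,268),(448,303),(418,437),(248,402)]),.135,.107,.03,-1.72);print(b,e)
o=r.get_obs();t=np.array(o["tool_pos"]);R_=R.from_rotvec(o["tool_rot"]).as_matrix();yaw=np.arctan2(R_[1,0],R_[0,0])
d=-np.array([np.cos(yaw),np.sin(yaw)]);q=b[:2]-t[:2];print("ahead",q@d,"side",q@[-d[1],d[0]],t,yaw-np.pi)
# frame again, from this crop
g,e=fit(f,k([(583,275),(775,282),(775,468),(578,463)]),.150,.145,.024,-1.57);print("frame",g,g[:2]-.007*np.array([np.cos(g[2]),np.sin(g[2])]),e)
W=curve(b[:2],b[2],.15,-.15,ds=.0085,OFF=q@d)
print(W[0],W[-1])
```

```text
[ 0.52366388  0.11125258 -1.71729976] 0.002836392665371751
ahead 0.08324115785206519 side 0.001855227617710127 [0.53391634 0.19388078 0.00422771] -1.7165284282338376
frame [ 0.52173364 -0.14037598 -1.55563821] [ 0.52162754 -0.13337679] 0.0011651765357435506
lat 0.005964388428675339 latend 0.0040100607473155985 targets [0] pre 0.024923102805541473
(np.float64(0.5358154214742399), np.float64(0.1936020224584446), 0.004, np.float64(1.4242928903106553), 0.75) (np.float64(0.517878812727474), np.float64(0.09931457706674261), 0.004, np.float64(1.585892653589793), 0.75)
```

Run:
```python
from push import *
W=curve([.52366,.11125],-1.7170,.15,-.145,ds=.0085,OFF=.081)
W=[(x-.0019*-np.sin(y-np.pi),yy+.0019*np.cos(y-np.pi),z,y,g) for x,yy,z,y,g in W]
o=r.get_obs();plan(W,9,tail=2,start=(np.array([*o["tool_pos"][:2],.004]),R.from_rotvec(o["tool_rot"])))
```

```text
lat 0.005960466423693407 latend 0.004013366757457677 targets [0] pre 0.024989602087674048
CALL [-0.028, 0.001, 0.0, 0.0, 0.0, 0.0, 0.75, -0.111, 0.001, 0.0, 0.0, 0.0, 0.0, 0.75, -0.195, 0.001, 0.0, 0.0, 0.0, 0.0, 0.75, -0.278, 0.001, 0.0, 0.0, 0.0, 0.0, 0.75, -0.318, -0.02, 0.0, 0.0, 0.0, -0.018, 0.75, -0.359, -0.041, 0.0, 0.0, 0.0, -0.036, 0.75, -0.4, -0.06, 0.0, 0.0, 0.0, -0.053, 0.75, -0.441, -0.078, 0.0, 0.0, 0.0, -0.071, 0.75, -0.484, -0.095, 0.0, 0.0, 0.0, -0.089, 0.75, -0.526, -0.111, 0.0, 0.0, 0.0, -0.107, 0.75, -0.599, -0.099, 0.0, 0.0, 0.0, -0.107, 0.75, -0.671, -0.087, 0.0, 0.0, 0.0, -0.107, 0.75]
CALL [-0.073, 0.0, 0.0, 0.0, 0.0, 0.0, 0.75, -0.147, 0.0, 0.0, 0.0, 0.0, 0.0, 0.75, -0.22, 0.0, 0.0, 0.0, 0.0, 0.0, 0.75, -0.293, 0.0, 0.0, 0.0, 0.0, 0.0, 0.75, -0.367, 0.0, 0.0, 0.0, 0.0, 0.0, 0.75, -0.367, 0.0, 0.0, 0.0, 0.0, 0.0, 0.75, -0.367, 0.0, 0.0, 0.0, 0.0, 0.0, 0.75]
```

send_rows(
  motion=[-0.028, 0, 0, 0, 0, 0, 0.75, -0.111, 0, 0, 0, 0, 0, 0.75, -0.195, 0, 0, 0, 0, 0, 0.75, -0.278, 0, 0, 0, 0, 0, 0.75, -0.318, -0.02, 0, 0, 0, -0.018, 0.75, -0.359, -0.041, 0, 0, 0, -0.036, 0.75, -0.4, -0.06, 0, 0, 0, -0.053, 0.75, -0.441, -0.078, 0, 0, 0, -0.071, 0.75, -0.484, -0.095, 0, 0, 0, -0.089, 0.75, -0.526, -0.111, 0, 0, 0, -0.107, 0.75, -0.599, -0.099, 0, 0, 0, -0.107, 0.75, -0.671, -0.087, 0, 0, 0, -0.107, 0.75],
)

```text
t: 4.72
tool_pos: [0.5155, 0.1273, 0.0044]
tool_rot: [-2.208, -2.234, 0.0]
force: [0.7, 1.1, -0.5]
width: 0.064
gripper_force: 0.7
```

send_rows(
  motion=[-0.07, 0, 0, 0, 0, 0, 0.75, -0.14, 0, 0, 0, 0, 0, 0.75, -0.2, 0, 0, 0, 0, 0, 0.75, -0.26, 0, 0, 0, 0, 0, 0.75, -0.31, 0, 0, 0, 0, 0, 0.75, -0.35, 0, 0, 0, 0, 0, 0.75, -0.367, 0, 0, 0, 0, 0, 0.75, -0.367, 0, 0, 0, 0, 0, 0.75],
)

```text
t: 5.38
tool_pos: [0.5162, 0.0909, 0.0044]
tool_rot: [2.208, 2.234, -0.001]
force: [0.6, -0.2, 0.5]
width: 0.0644
gripper_force: 0.0
```

Run:
```python
from h import *
eyes.grab_frame("top");f=eyes.grab_frame("top")
o=r.get_obs();R_=R.from_rotvec(o["tool_rot"]).as_matrix();print(o["t"],o["tool_pos"],np.arctan2(R_[1,0],R_[0,0]),o["force"])
crop(f,180,160,380,310,4,"c6.png")
```

```text
5.4833 [0.51621006 0.0914748  0.00436977] 1.5831642537058925 [ 0.39759031 -0.27948141 -0.83209548]
```

View pics/c6.png

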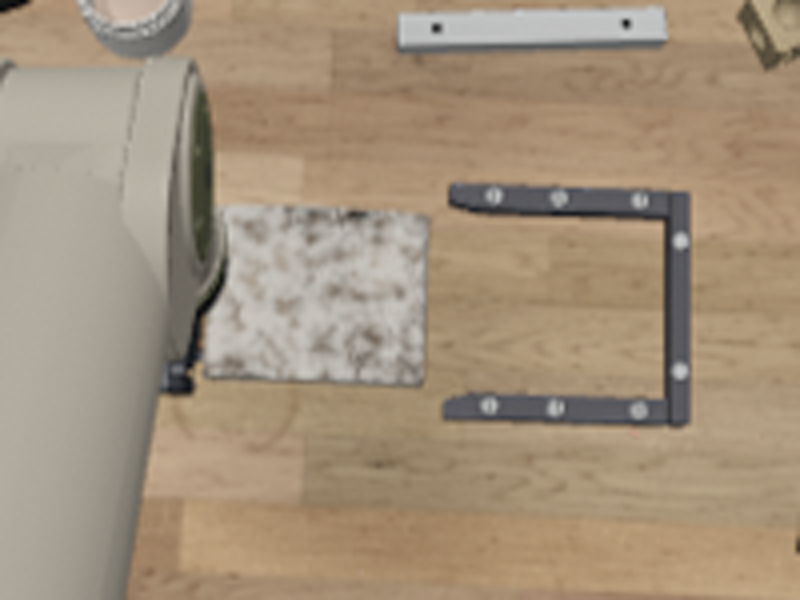

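The brick stands square just outside the mouth, with its front edge at rows 214–385 near column 426. The slot centreline is at row 302 there, so the offset is about 1.5 mm. I'll push straight in.

send_rows(
  motion=[-0.06, 0, 0, 0, 0, 0, 0.75, -0.13, 0, 0, 0, 0, 0, 0.75, -0.2, 0, 0, 0, 0, 0, 0.75, -0.27, 0, 0, 0, 0, 0, 0.75, -0.34, 0, 0, 0, 0, 0, 0.75, -0.41, 0, 0, 0, 0, 0, 0.75, -0.48, 0, 0, 0, 0, 0, 0.75, -0.55, 0, 0, 0, 0, 0, 0.75, -0.61, 0, 0, 0, 0, 0, 0.75, -0.66, 0, 0, 0, 0, 0, 0.75, -0.7, 0, 0, 0, 0, 0, 0.75, -0.7, 0, 0, 0, 0, 0, 0.75],
)

```text
t: 6.48
tool_pos: [0.5171, 0.0204, 0.0044]
tool_rot: [2.209, 2.234, -0.001]
force: [-0.5, 0.1, 0.6]
width: 0.0637
gripper_force: 0.0
```

send_rows(
  motion=[-0.06, 0, 0, 0, 0, 0, 0.75, -0.13, 0, 0, 0, 0, 0, 0.75, -0.2, 0, 0, 0, 0, 0, 0.75, -0.27, 0, 0, 0, 0, 0, 0.75, -0.34, 0, 0, 0, 0, 0, 0.75, -0.41, 0, 0, 0, 0, 0, 0.75, -0.48, 0, 0, 0, 0, 0, 0.75, -0.54, 0, 0, 0, 0, 0, 0.75, -0.59, 0, 0, 0, 0, 0, 0.75, -0.63, 0, 0, 0, 0, 0, 0.75, -0.65, 0, 0, 0, 0, 0, 0.75, -0.65, 0, 0, 0, 0, 0, 0.75],
)

```text
t: 7.48
tool_pos: [0.5179, -0.0441, 0.0044]
tool_rot: [2.208, 2.234, -0.001]
force: [-0.9, 0.3, 0.1]
width: 0.0641
gripper_force: 0.0
```

send_rows(
  motion=[-0.03, 0, 0, 0, 0, 0, 0.75, -0.06, 0, 0, 0, 0, 0, 0.75, -0.09, 0, 0, 0, 0, 0, 0.75, -0.09, 0, 0, 0, 0, 0, 0.75, -0.09, 0, 0, 0, 0, 0, 0.75],
)

```text
t: 7.9
tool_pos: [0.518, -0.0529, 0.0044]
tool_rot: [2.208, 2.234, -0.001]
force: [0.3, -0.6, -0.5]
width: 0.0639
gripper_force: 0.0
```

Not yet pressing on the stop, so I'll creep forward.

send_rows(
  motion=[-0.02, 0, 0, 0, 0, 0, 0.75, -0.03, 0, 0, 0, 0, 0, 0.75, -0.03, 0, 0, 0, 0, 0, 0.75],
)

```text
t: 8.15
tool_pos: [0.518, -0.0554, 0.0044]
tool_rot: [-2.208, -2.235, 0.0]
force: [-0.3, 0.2, -1.4]
width: 0.0642
gripper_force: 0.4
```

send_rows(
  motion=[-0.02, 0, 0, 0, 0, 0, 0.75, -0.02, 0, 0, 0, 0, 0, 0.75, -0.02, 0, 0, 0, 0, 0, 0.75],
)

```text
t: 8.4
tool_pos: [0.518, -0.0569, 0.0044]
tool_rot: [-2.207, -2.236, -0.0]
force: [-0.2, 3.6, 0.1]
width: 0.0638
gripper_force: 1.7
```

send_rows(
  motion=[-0.01, 0, 0, 0, 0, 0, 0.75, -0.02, 0, 0, 0, 0, 0, 0.75, -0.02, 0, 0, 0, 0, 0, 0.75],
)

```text
t: 8.65
tool_pos: [0.518, -0.057, 0.0044]
tool_rot: [-2.204, -2.236, -0.002]
force: [-1.0, 9.0, 2.3]
width: 0.0638
gripper_force: 4.7
```

send_rows(
  motion=[-0.01, 0, 0, 0, 0, 0, 0.75, -0.01, 0, 0, 0, 0, 0, 0.75],
)

```text
t: 8.82
tool_pos: [0.518, -0.057, 0.0044]
tool_rot: [-2.203, -2.236, -0.003]
force: [-1.3, 11.8, 2.7]
width: 0.064
gripper_force: 6.1
```

It's against the stop: y stays at -0.057 while the force rises. Back off, raise, and check.

send_rows(
  motion=[0.1, 0, 0, 0, 0, 0, 0.75, 0.3, 0, 0, 0, 0, 0, 0.75, 0.6, 0, -0.2, 0, 0, 0, 0.75, 0.9, 0, -0.5, 0, 0, 0, 0.75, 1, 0, -0.8, 0, 0, 0, 0.75],
)

```text
t: 9.23
tool_pos: [0.5157, 0.0437, 0.0843]
tool_rot: [-2.202, -2.238, 0.003]
force: [1.6, 1.2, 0.5]
width: 0.0643
gripper_force: 0.0
```

send_rows(
  motion=[0.3, 0, 0, 0, 0, 0, 0.6, 0.5, 0, 0, 0, 0, 0, 0.6, 0.5, 0, 0, 0, 0, 0, 0.6],
)

```text
t: 9.48
tool_pos: [0.5163, 0.0949, 0.0849]
tool_rot: [-2.201, -2.242, -0.004]
force: [0.0, 0.9, 0.3]
width: 0.0514
gripper_force: 0.0
```

Run:
```python
from h import *
eyes.grab_frame("top");f=eyes.grab_frame("top")
o=r.get_obs();R_=R.from_rotvec(o["tool_rot"]).as_matrix();print(o["t"],o["tool_pos"],np.arctan2(R_[1,0],R_[0,0]),o["force"])
crop(f,260,150,370,280,4.6,"c7.png")
```

```text
9.5833 [0.51617923 0.09011923 0.08433712] 1.584987016978767 [ 0.18943149 -0.76300823  0.10880683]
```

View pics/c7.png

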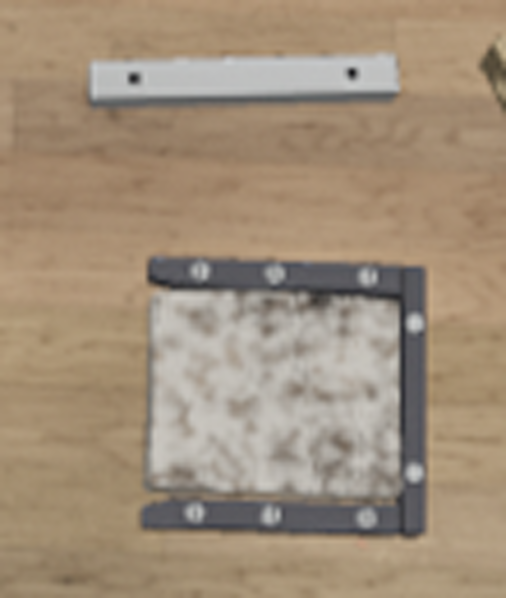

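The brick is home: its end is at column ~150, level with the cheek ends, with a small gap on both sides. The bar's top runs from (91,62) to (398,55), and its lower edge from (92,98) to (399,92).

Run:
```python
from push import *
f=eyes.grab_frame("top")
k=lambda L:(np.array(L)+.5)/4.6-.5+[260,150]
q,e=fit(f,k([(91,62),(398,55),(399,92),(92,98)]),.170,.022,.022,-1.5);print("bar",q,e)
g,e=fit(f,k([(150,258),(426,267),(425,535),(142,527)]),.150,.145,.024,-1.57);print("frame",g,g[:2]-.007*np.array([np.cos(g[2]),np.sin(g[2])]),e)
y=q[2]+np.pi
plan([(.60,0.0,.15,y,.6),(*q[:2],.1,y,.6),(*q[:2],.004,y,.6)],30,tail=1)
```

```text
bar [ 0.69711678 -0.11397249 -1.50263664] 0.0010380940522686788
frame [ 0.52187938 -0.14104613 -1.55707426] [ 0.52178333 -0.13404679] 0.001279911693412683
CALL [-0.18, 0.165, -0.131, 0.0, 0.0, -0.007, 0.6, -0.36, 0.331, -0.263, 0.0, 0.0, -0.015, 0.6, -0.539, 0.496, -0.394, 0.0, 0.0, -0.022, 0.6, -0.719, 0.662, -0.526, 0.0, 0.001, -0.03, 0.6, -0.899, 0.827, -0.657, 0.0, 0.001, -0.037, 0.6]
CALL [-0.201, 0.149, 0.083, 0.0, 0.0, 0.0, 0.6, -0.401, 0.298, 0.166, 0.0, 0.0, 0.0, 0.6, -0.602, 0.446, 0.25, 0.0, 0.0, 0.0, 0.6, -0.802, 0.595, 0.333, 0.0, 0.0, 0.0, 0.6]
CALL [-0.201, 0.149, 0.083, 0.0, 0.0, 0.0, 0.6, -0.401, 0.297, 0.166, 0.0, 0.0, 0.0, 0.6, -0.401, 0.297, 0.406, 0.0, 0.0, 0.0, 0.6, -0.401, 0.297, 0.646, 0.0, 0.0, 0.0, 0.6, -0.401, 0.297, 0.886, 0.0, 0.0, 0.0, 0.6]
CALL [-0.001, 0.001, 0.24, 0.0, 0.0, 0.0, 0.6, -0.001, 0.001, 0.24, 0.0, 0.0, 0.0, 0.6]
```

send_rows(
  motion=[-0.18, 0.165, -0.131, 0, 0, -0.007, 0.6, -0.36, 0.331, -0.263, 0, 0, -0.015, 0.6, -0.539, 0.496, -0.394, 0, 0, -0.022, 0.6, -0.719, 0.662, -0.526, 0, 0, -0.03, 0.6, -0.899, 0.827, -0.657, 0, 0, -0.037, 0.6],
)

```text
t: 10.05
tool_pos: [0.6004, -0.0024, 0.1505]
tool_rot: [2.147, 2.293, -0.002]
force: [0.4, 0.3, 0.1]
width: 0.0513
gripper_force: 0.0
```

send_rows(
  motion=[-0.2, 0.149, 0.083, 0, 0, 0, 0.6, -0.4, 0.298, 0.166, 0, 0, 0, 0.6, -0.6, 0.446, 0.25, 0, 0, 0, 0.6, -0.802, 0.595, 0.333, 0, 0, 0, 0.6],
)

```text
t: 10.38
tool_pos: [0.665, -0.0784, 0.1161]
tool_rot: [2.147, 2.293, -0.002]
force: [0.3, 0.5, 0.1]
width: 0.0511
gripper_force: 0.0
```

send_rows(
  motion=[-0.2, 0.149, 0.083, 0, 0, 0, 0.6, -0.401, 0.297, 0.166, 0, 0, 0, 0.6, -0.401, 0.297, 0.166, 0, 0, 0, 0.6, -0.401, 0.297, 0.166, 0, 0, 0, 0.6, -0.401, 0.297, 0.166, 0, 0, 0, 0.6],
)

```text
t: 10.8
tool_pos: [0.6966, -0.1143, 0.0998]
tool_rot: [-2.146, -2.294, 0.002]
force: [0.6, 1.0, 0.3]
width: 0.0515
gripper_force: 0.0
```

Run:
```python
from push import *
o=r.get_obs();print(o["t"],o["tool_pos"],o["qvel"].max() if hasattr(o["qvel"],"max") else o["qvel"])
y=-1.5026+np.pi
plan([(.6971,-.1140,.1,y,.6),(.6971,-.1140,.004,y,.6)],14,tail=3)
```

```text
10.8 [ 0.69661898 -0.11432266  0.09976402] 0.0017594259398958248
CALL [0.003, 0.005, -0.002, -0.001, 0.0, -0.001, 0.6, 0.003, 0.005, 0.135, -0.001, 0.0, -0.001, 0.6, 0.003, 0.005, 0.272, -0.001, 0.0, -0.001, 0.6, 0.003, 0.005, 0.409, -0.001, 0.0, -0.001, 0.6, 0.003, 0.006, 0.546, -0.001, 0.0, -0.001, 0.6, 0.003, 0.006, 0.683, -0.001, 0.0, -0.001, 0.6, 0.003, 0.006, 0.82, -0.001, 0.0, -0.001, 0.6, 0.003, 0.006, 0.958, -0.001, 0.0, -0.001, 0.6, 0.003, 0.006, 0.958, -0.001, 0.0, -0.001, 0.6, 0.003, 0.006, 0.958, -0.001, 0.0, -0.001, 0.6, 0.003, 0.006, 0.958, -0.001, 0.0, -0.001, 0.6]
```

send_rows(
  motion=[0, 0, 0.13, 0, 0, 0, 0.6, 0, 0, 0.27, 0, 0, 0, 0.6, 0, 0, 0.41, 0, 0, 0, 0.6, 0, 0, 0.55, 0, 0, 0, 0.6, 0, 0, 0.69, 0, 0, 0, 0.6, 0, 0, 0.82, 0, 0, 0, 0.6, 0, 0, 0.92, 0, 0, 0, 0.6, 0, 0, 0.955, 0, 0, 0, 0.6, 0, 0, 0.955, 0, 0, 0, 0.6],
)

```text
t: 11.55
tool_pos: [0.6964, -0.1131, 0.0031]
tool_rot: [-2.144, -2.294, 0.002]
force: [-0.1, 0.0, 0.5]
width: 0.051
gripper_force: 0.0
```

send_rows(
  motion=[0, 0, 0, 0, 0, 0, 0.3, 0, 0, 0, 0, 0, 0, 0.1, 0, 0, 0, 0, 0, 0, 0, 0, 0, 0, 0, 0, 0, 0, 0, 0, 0, 0, 0, 0, 0, 0, 0, 0, 0, 0, 0, 0, 0, 0, 0, 0, 0, 0, 0],
  force=60,
)

```text
t: 12.13
tool_pos: [0.6981, -0.1134, 0.006]
tool_rot: [2.143, 2.294, 0.002]
force: [-0.1, -0.5, 6.8]
width: 0.0208
gripper_force: 61.5
```

Run:
```python
from push import *
o=r.get_obs();p=o["tool_pos"]
y0=-1.5026+np.pi; y1=.0143
plan([(p[0],p[1],.10,y0,0),(.5200,-.0187,.10,y1,0)],22,tail=4)
```

```text
CALL [0.0, 0.0, -0.188, 0.0, 0.0, 0.0, 0.0, 0.0, 0.001, -0.376, 0.001, 0.0, 0.0, 0.0, 0.0, 0.001, -0.564, 0.001, 0.0, 0.0, 0.0, 0.0, 0.002, -0.752, 0.001, 0.0, 0.0, 0.0, 0.0, 0.002, -0.94, 0.001, 0.0, 0.0, 0.0, 0.071, -0.112, -0.94, 0.001, 0.0, 0.072, 0.0, 0.142, -0.226, -0.94, 0.002, 0.0, 0.144, 0.0, 0.213, -0.34, -0.94, 0.002, 0.0, 0.216, 0.0, 0.284, -0.455, -0.941, 0.002, 0.0, 0.289, 0.0, 0.355, -0.569, -0.941, 0.002, 0.0, 0.361, 0.0, 0.426, -0.683, -0.941, 0.002, 0.0, 0.433, 0.0, 0.497, -0.797, -0.942, 0.002, 0.0, 0.505, 0.0]
CALL [-0.027, -0.132, 0.001, -0.001, 0.0, 0.073, 0.0, -0.054, -0.264, 0.001, -0.001, 0.0, 0.145, 0.0, -0.08, -0.396, 0.001, -0.001, 0.0, 0.217, 0.0, -0.107, -0.527, 0.001, -0.001, 0.0, 0.289, 0.0, -0.134, -0.659, 0.001, -0.001, 0.0, 0.361, 0.0, -0.161, -0.791, 0.001, -0.001, 0.0, 0.434, 0.0, -0.188, -0.923, 0.001, -0.001, 0.0, 0.506, 0.0]
CALL [-0.11, -0.077, 0.0, 0.0, 0.0, 0.072, 0.0, -0.11, -0.077, 0.0, 0.0, 0.0, 0.072, 0.0, -0.11, -0.077, 0.0, 0.0, 0.0, 0.072, 0.0, -0.11, -0.077, 0.0, 0.0, 0.0, 0.072, 0.0, -0.11, -0.077, 0.0, 0.0, 0.0, 0.072, 0.0]
```

send_rows(
  motion=[0, 0, -0.19, 0, 0, 0, 0, 0, 0, -0.38, 0, 0, 0, 0, 0, 0, -0.56, 0, 0, 0, 0, 0, 0, -0.75, 0, 0, 0, 0, 0, 0, -0.94, 0, 0, 0, 0, 0.071, -0.112, -0.94, 0, 0, 0.072, 0, 0.142, -0.226, -0.94, 0, 0, 0.144, 0, 0.213, -0.34, -0.94, 0, 0, 0.216, 0, 0.284, -0.455, -0.94, 0, 0, 0.289, 0, 0.355, -0.569, -0.94, 0, 0, 0.361, 0, 0.426, -0.683, -0.94, 0, 0, 0.433, 0, 0.497, -0.797, -0.94, 0, 0, 0.505, 0],
)

```text
t: 13.13
tool_pos: [0.6128, -0.0684, 0.0977]
tool_rot: [-2.844, -1.332, 0.003]
force: [-0.1, -0.2, -4.9]
width: 0.0205
gripper_force: 60.4
```

send_rows(
  motion=[-0.027, -0.132, 0, 0, 0, 0.073, 0, -0.054, -0.264, 0, 0, 0, 0.145, 0, -0.08, -0.396, 0, 0, 0, 0.217, 0, -0.107, -0.527, 0, 0, 0, 0.289, 0, -0.134, -0.659, 0, 0, 0, 0.361, 0, -0.161, -0.791, 0, 0, 0, 0.434, 0, -0.188, -0.923, 0, 0, 0, 0.506, 0],
)

```text
t: 13.72
tool_pos: [0.5297, -0.0243, 0.098]
tool_rot: [-3.136, -0.184, 0.003]
force: [0.3, 0.0, -3.7]
width: 0.0207
gripper_force: 60.4
```

send_rows(
  motion=[-0.11, -0.077, 0, 0, 0, 0.072, 0, -0.11, -0.077, 0, 0, 0, 0.072, 0, -0.11, -0.077, 0, 0, 0, 0.072, 0, -0.11, -0.077, 0, 0, 0, 0.072, 0, -0.11, -0.077, 0, 0, 0, 0.072, 0],
)

```text
t: 14.13
tool_pos: [0.5197, -0.0189, 0.0987]
tool_rot: [3.141, 0.025, 0.0]
force: [0.0, 0.2, -4.8]
width: 0.0206
gripper_force: 60.3
```

Run:
```python
from push import *
o=r.get_obs();R_=R.from_rotvec(o["tool_rot"]).as_matrix();print(o["t"],o["tool_pos"],np.arctan2(R_[1,0],R_[0,0]),o["joint_pos"],o["width"],o["force"])
plan([(.5200,-.0187,.1,.0143,0),(.5200,-.0187,.0075,.0143,0)],12,tail=3)
```

```text
14.1333 [ 0.51970159 -0.01886417  0.09870461] 0.01598399594417161 [-0.75684737  0.36601726  0.89130997  1.86174416 -0.32330935  1.06603691
 -1.29350889] 0.02057053310213675 [ 0.01831983  0.17248424 -4.75069562]
CALL [0.003, -0.002, -0.013, 0.0, 0.0, 0.001, 0.0, 0.003, -0.002, 0.103, 0.0, 0.0, 0.001, 0.0, 0.003, -0.002, 0.218, 0.0, 0.0, 0.001, 0.0, 0.003, -0.002, 0.334, 0.0, 0.0, 0.001, 0.0, 0.003, -0.002, 0.45, 0.0, 0.0, 0.001, 0.0, 0.003, -0.002, 0.565, 0.0, 0.0, 0.001, 0.0, 0.003, -0.002, 0.681, 0.0, 0.0, 0.001, 0.0, 0.003, -0.002, 0.796, 0.0, 0.0, 0.001, 0.0, 0.003, -0.002, 0.912, 0.0, 0.0, 0.001, 0.0, 0.003, -0.002, 0.912, 0.0, 0.0, 0.001, 0.0, 0.003, -0.002, 0.912, 0.0, 0.0, 0.001, 0.0, 0.003, -0.002, 0.912, 0.0, 0.0, 0.001, 0.0]
```

send_rows(
  motion=[0, 0, 0.1, 0, 0, 0, 0, 0, 0, 0.22, 0, 0, 0, 0, 0, 0, 0.34, 0, 0, 0, 0, 0, 0, 0.46, 0, 0, 0, 0, 0, 0, 0.58, 0, 0, 0, 0, 0, 0, 0.69, 0, 0, 0, 0, 0, 0, 0.79, 0, 0, 0, 0, 0, 0, 0.86, 0, 0, 0, 0, 0, 0, 0.9, 0, 0, 0, 0, 0, 0, 0.91, 0, 0, 0, 0, 0, 0, 0.91, 0, 0, 0, 0],
)

```text
t: 15.05
tool_pos: [0.5194, -0.0186, 0.0076]
tool_rot: [3.141, 0.022, -0.0]
force: [0.1, 0.4, -4.2]
width: 0.0207
gripper_force: 60.3
```

send_rows(
  motion=[0, 0, 0.02, 0, 0, 0, 0, 0, 0, 0.02, 0, 0, 0, 0, 0, 0, 0.02, 0, 0, 0, 0],
)

```text
t: 15.3
tool_pos: [0.5196, -0.0184, 0.0061]
tool_rot: [-3.141, -0.023, -0.001]
force: [-0.0, -0.9, -4.8]
width: 0.0205
gripper_force: 60.4
```

send_rows(
  motion=[0, 0, 0, 0, 0, 0, 0.45, 0, 0, 0, 0, 0, 0, 0.45, 0, 0, 0, 0, 0, 0, 0.45, 0, 0, 0, 0, 0, 0, 0.45],
)

```text
t: 15.63
tool_pos: [0.5197, -0.0185, 0.0061]
tool_rot: [-3.141, -0.023, -0.001]
force: [0.1, 0.1, -0.2]
width: 0.0384
gripper_force: 0.0
```

send_rows(
  motion=[0, 0, -0.1, 0, 0, 0, 0.45, 0, 0, -0.3, 0, 0, 0, 0.45, 0, 0, -0.5, 0, 0, 0, 0.45, 0, 0, -0.7, 0, 0, 0, 0.45, 0, 0, -0.7, 0, 0, 0, 0.45, 0, 0, -0.7, 0, 0, 0, 0.45],
)

```text
t: 16.13
tool_pos: [0.5203, -0.0184, 0.0772]
tool_rot: [-3.141, -0.023, -0.004]
force: [-0.4, -0.4, 0.6]
width: 0.0388
gripper_force: 0.0
```

Run:
```python
from push import *
o=r.get_obs();print(o["t"],o["tool_pos"],o["width"],o["force"])
y=1.5851
# go behind the bar: frame y .115+.011+.011+.03
t=np.array([.5216,-.1337])+.170*np.array([-.0143,.9999]);print(t)
plan([(*t,.1,y,.9)],24,deg=6.8,tail=3)
```

```text
16.1333 [ 0.52027694 -0.01838316  0.07721543] 0.03883031588063952 [-0.36824158 -0.39776215  0.6253417 ]
[0.519169 0.036283]
CALL [0.0, -0.039, -0.016, 0.0, 0.0, -0.075, 0.9, 0.0, -0.078, -0.032, 0.0, 0.0, -0.15, 0.9, -0.001, -0.117, -0.049, 0.0, 0.0, -0.224, 0.9, -0.001, -0.156, -0.065, 0.0, -0.001, -0.299, 0.9, -0.001, -0.195, -0.081, 0.0, -0.001, -0.374, 0.9, -0.001, -0.234, -0.097, 0.0, -0.001, -0.449, 0.9, -0.001, -0.273, -0.114, 0.001, -0.001, -0.524, 0.9, -0.001, -0.313, -0.13, 0.001, -0.001, -0.598, 0.9, -0.002, -0.352, -0.146, 0.001, -0.001, -0.673, 0.9, -0.002, -0.391, -0.162, 0.001, -0.001, -0.748, 0.9, -0.002, -0.43, -0.179, 0.001, -0.002, -0.823, 0.9, -0.002, -0.469, -0.195, 0.001, -0.002, -0.898, 0.9]
CALL [0.038, -0.009, -0.016, 0.0, 0.0, -0.074, 0.9, 0.076, -0.018, -0.032, 0.0, 0.0, -0.149, 0.9, 0.076, -0.018, -0.032, 0.0, 0.0, -0.149, 0.9, 0.076, -0.018, -0.032, 0.0, 0.0, -0.149, 0.9, 0.076, -0.018, -0.032, 0.0, 0.0, -0.149, 0.9]
```

send_rows(
  motion=[0, -0.039, -0.02, 0, 0, -0.075, 0.75, 0, -0.078, -0.03, 0, 0, -0.15, 0.75, 0, -0.117, -0.05, 0, 0, -0.224, 0.75, 0, -0.156, -0.065, 0, 0, -0.3, 0.75, 0, -0.195, -0.08, 0, 0, -0.374, 0.75, 0, -0.234, -0.1, 0, 0, -0.45, 0.75, 0, -0.273, -0.11, 0, 0, -0.524, 0.75, 0, -0.313, -0.13, 0, 0, -0.6, 0.75, 0, -0.352, -0.15, 0, 0, -0.673, 0.75, 0, -0.391, -0.16, 0, 0, -0.75, 0.75, 0, -0.43, -0.18, 0, 0, -0.823, 0.75, 0, -0.469, -0.195, 0, 0, -0.898, 0.75],
)

```text
t: 17.13
tool_pos: [0.5179, 0.0286, 0.0945]
tool_rot: [-2.436, -1.983, 0.002]
force: [0.5, -0.6, 0.5]
width: 0.0642
gripper_force: 0.0
```

send_rows(
  motion=[0.038, -0.009, -0.016, 0, 0, -0.074, 0.75, 0.076, -0.018, -0.03, 0, 0, -0.149, 0.75, 0.076, -0.018, -0.03, 0, 0, -0.149, 0.75, 0.076, -0.018, -0.03, 0, 0, -0.149, 0.75, 0.076, -0.018, -0.03, 0, 0, -0.149, 0.75],
)

```text
t: 17.55
tool_pos: [0.518, 0.0358, 0.0977]
tool_rot: [-2.21, -2.232, 0.001]
force: [-0.4, -0.2, -0.0]
width: 0.0642
gripper_force: 0.0
```

Run:
```python
from push import *
o=r.get_obs();R_=R.from_rotvec(o["tool_rot"]).as_matrix();print(o["t"],o["tool_pos"],np.arctan2(R_[1,0],R_[0,0]),o["width"])
y=1.5851
plan([(.5192,.0363,.002,y,.75)],14,tail=3)
```

```text
17.55 [0.51804386 0.03583566 0.09768574] 1.5807783115585878 0.06420090544123233
CALL [0.001, 0.002, 0.137, 0.0, 0.0, 0.0, 0.75, 0.001, 0.004, 0.273, 0.0, 0.0, -0.001, 0.75, 0.002, 0.005, 0.41, 0.0, 0.0, -0.001, 0.75, 0.003, 0.007, 0.547, 0.0, 0.0, -0.002, 0.75, 0.003, 0.009, 0.683, 0.0, 0.0, -0.002, 0.75, 0.004, 0.011, 0.82, -0.001, 0.0, -0.002, 0.75, 0.005, 0.013, 0.957, -0.001, 0.0, -0.003, 0.75, 0.005, 0.013, 0.957, -0.001, 0.0, -0.003, 0.75, 0.005, 0.013, 0.957, -0.001, 0.0, -0.003, 0.75, 0.005, 0.013, 0.957, -0.001, 0.0, -0.003, 0.75]
```

send_rows(
  motion=[0, 0.01, 0.14, 0, 0, 0, 0.75, 0, 0.01, 0.28, 0, 0, 0, 0.75, 0, 0.01, 0.42, 0, 0, 0, 0.75, 0, 0.01, 0.56, 0, 0, 0, 0.75, 0, 0.01, 0.7, 0, 0, -0.003, 0.75, 0, 0.01, 0.83, 0, 0, -0.003, 0.75, 0, 0.01, 0.92, 0, 0, -0.003, 0.75, 0, 0.01, 0.95, 0, 0, -0.003, 0.75, 0, 0.01, 0.95, 0, 0, -0.003, 0.75],
)

```text
t: 18.3
tool_pos: [0.5188, 0.0359, 0.0024]
tool_rot: [-2.202, -2.24, 0.003]
force: [0.1, 0.5, -0.1]
width: 0.064
gripper_force: 0.0
```

send_rows(
  motion=[-0.06, 0, 0, 0, 0, 0, 0.75, -0.12, 0, 0, 0, 0, 0, 0.75, -0.18, 0, 0, 0, 0, 0, 0.75, -0.24, 0, 0, 0, 0, 0, 0.75, -0.3, 0, 0, 0, 0, 0, 0.75, -0.36, 0, 0, 0, 0, 0, 0.75, -0.42, 0, 0, 0, 0, 0, 0.75, -0.47, 0, 0, 0, 0, 0, 0.75, -0.52, 0, 0, 0, 0, 0, 0.75, -0.57, 0, 0, 0, 0, 0, 0.75, -0.61, 0, 0, 0, 0, 0, 0.75, -0.61, 0, 0, 0, 0, 0, 0.75],
)

```text
t: 19.3
tool_pos: [0.5206, -0.0261, 0.0032]
tool_rot: [2.201, 2.24, -0.001]
force: [0.3, 0.5, 0.2]
width: 0.0641
gripper_force: 0.0
```

send_rows(
  motion=[-0.02, 0, 0, 0, 0, 0, 0.75, -0.04, 0, 0, 0, 0, 0, 0.75, -0.05, 0, 0, 0, 0, 0, 0.75, -0.05, 0, 0, 0, 0, 0, 0.75],
)

```text
t: 19.63
tool_pos: [0.5205, -0.03, 0.0031]
tool_rot: [-2.201, -2.242, 0.001]
force: [-0.2, 1.5, 1.7]
width: 0.0641
gripper_force: 1.1
```

send_rows(
  motion=[-0.02, 0, 0, 0, 0, 0, 0.75, -0.03, 0, 0, 0, 0, 0, 0.75, -0.03, 0, 0, 0, 0, 0, 0.75],
)

```text
t: 19.88
tool_pos: [0.5206, -0.0332, 0.0031]
tool_rot: [2.201, 2.242, -0.001]
force: [0.6, 1.9, 0.0]
width: 0.064
gripper_force: 0.9
```

send_rows(
  motion=[-0.02, 0, 0, 0, 0, 0, 0.75, -0.02, 0, 0, 0, 0, 0, 0.75, -0.02, 0, 0, 0, 0, 0, 0.75],
)

```text
t: 20.13
tool_pos: [0.5206, -0.0338, 0.003]
tool_rot: [-2.2, -2.242, -0.001]
force: [0.5, 6.0, 0.8]
width: 0.0643
gripper_force: 3.0
```

send_rows(
  motion=[-0.02, 0, 0, 0, 0, 0, 0.75, -0.03, 0, 0, 0, 0, 0, 0.75, -0.03, 0, 0, 0, 0, 0, 0.75],
)

```text
t: 20.38
tool_pos: [0.5206, -0.0339, 0.0031]
tool_rot: [-2.196, -2.242, -0.004]
force: [-0.6, 13.6, 2.4]
width: 0.0637
gripper_force: 7.2
```

send_rows(
  motion=[0.05, 0, 0, 0, 0, 0, 0.75, 0.15, 0, 0, 0, 0, 0, 0.75, 0.4, 0, -0.1, 0, 0, 0, 0.75, 0.7, 0, -0.4, 0, 0, 0, 0.75, 1, 0, -0.8, 0, 0, 0, 0.75],
)

```text
t: 20.8
tool_pos: [0.5171, 0.0572, 0.0749]
tool_rot: [-2.201, -2.239, 0.008]
force: [1.0, 1.2, 0.2]
width: 0.0644
gripper_force: 0.0
```

send_rows(
  motion=[0.3, 0, 0, 0, 0, 0, 0.75, 0.5, 0, 0, 0, 0, 0, 0.75, 0.5, 0, 0, 0, 0, 0, 0.75, 0.5, 0, 0, 0, 0, 0, 0.75],
)

```text
t: 21.13
tool_pos: [0.5178, 0.1079, 0.0757]
tool_rot: [2.198, 2.245, -0.001]
force: [-0.2, -0.7, 0.5]
width: 0.0642
gripper_force: 0.0
```

Run:
```python
from h import *
f=eyes.grab_frame("top")
o=r.get_obs();print(o["t"],o["tool_pos"],o["force"])
crop(f,230,180,370,280,5,"c8.png")
```

```text
21.1833 [0.51789175 0.10629954 0.07562567] [-0.83747576 -0.57910847 -0.64567466]
```

View pics/c8.png

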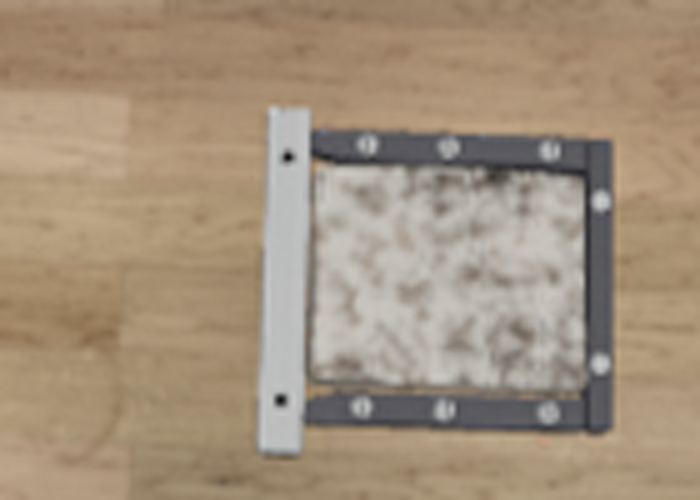

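The bar (columns 258–312, rows 108–453) lies flush against both cheek ends. It overhangs 23 px above and 27 px below, so it is centred to about 1 mm. The brick is still home, so I'll hand in.

```bash
python3 -c "
from workcell import r
print(r.hand_in())"
```

```text
the job is handed in; nothing more can be done
None
```

The job is handed in at about 21 s of the 72 s allowed: the last picture shows the brick fully home in the frame and the bar flush across both cheek ends, centred to about 1 mm; I saw no contact with any bystander, and the hand-in gave no verdict.

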